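# Index the repair turntable to its next hole

## Robot

A 7-joint arm with a two-finger parallel gripper is mounted at the origin on the work surface. World frame = base frame: x ahead of the robot, y to its left, z up, the work surface at z = 0. Lengths are in mm, angles in rad, forces in N, time in s.
With the tool pointing down it reaches from about 375 to 925 mm from the base axis. Payload 3.1 kg.
Tool frame: the origin (TCP) lies at the very end of the fingers, on their centre line; the grasp point (between the pads) lies 19 mm behind it (robot.grip_depth is the distance from the TCP to the grasp point, in mm); z points along the fingers, y is the line along which they close (so a half turn about z gives the same grasp; the last joint's range is limited). The gripper opens to 85 mm and grips with 20 to 120 N. Pads are 22 mm wide; open, the fingers measure 114 mm over their backs; the gripper's body (76 mm by 85 mm) begins 54 mm behind the grasp point. The pads swing forward as they close: fully open they stand 13 mm farther back than shut.
Start: joints at [-1.26, 0.383, 0.044, 1.598, -0.018, 1.161, -0.05], TCP at [258.358, 596.451, 194.669] pointing down, gripper open.
Joint ranges: [-2.61, 2.61], [-0.41, 2.15], [-1.48, 1.57], [0, 2.5], [-1.57, 4.71], [0.05, 1.97], [-2.85, 2.85]. Speed limits (rad/s): [2.79, 2.79, 3.14, 3.14, 3.14, 3.14, 3.14].

## Interface

Orientations are given as a rotation vector (axis times angle).
In Python, from plant import robot gives the robot as it stands. The module is installed in compiled form; this text tells all that it offers.
- The arm moves only by the tool play_rows, never from a script. Its argument "commands" is a list that holds one entry, the list of rows, each a list of 7 numbers: the shift along the world's x, y, z in cm, then the turn, a rotation vector about the world's x, y, z in degrees, then the finger opening in cm, from 0 to 8.54. In form: [[[x, y, z, wx, wy, wz, grip], ...]]. A call has 1 to 20 rows; each row is the pose to reach, as a shift and turn from the pose commanded when the call began; what a row does not reach only later rows make up. A row lasts 1/12 s, in which the tool goes at most 41.7 mm and 7.16 degrees, less where a joint would pass 70% of its speed; a pose out of reach is approached as far as the arm can. A call with a gripper value outside its range is refused whole. The fingers move at their own pace and stop on an object; the grip force is fixed at half the most. Time passes only in rows, so rows that repeat a pose let the fingers close. It gives the time, the measured TCP pose, the force, the opening and the grip force at its end, in the units of the state.
- robot.observe(): the state, without advancing time (a new reading comes with each control period).
- robot.grab_frame(name): name is "scene" or "top" or "wrist"; returns (picture, depth): 420x560x3 uint8, red, green, blue; 420x560 float32, mm along the optical axis (not along the pixel's ray), 0 where there is no reading.
- robot.calibration(name): a dict with "fx", "fy", "cx", "cy" (pixels), "extrinsics" (4x4, takes a point from camera to world coordinates). Camera axes: x right, y down, z forward; pixel columns grow to the right and rows downward; lengths in mm; the calibration is good to about 2 mm. A picture is of the moment at which its call begins: read the wrist's pose just before it. calibration takes no time and is no camera call; for the wrist camera it gives the pose at the moment of the call.
- robot.finish_job(): hands the job in; it is judged then, once.
The state is a dict: "t": time; "joint_positions": joint angles; "qd": joint speeds; "joint_torque": joint torques, N m; "position": TCP position; "tcp_rot": TCP orientation; "contact_force": force on the tool from outside, world axes, zero at the start; "moment": the same for the moment, N m; "width": opening from 0.0 (shut) to 1.0 (fully open); "grip_force": force on a finger pad.
Only numpy, scipy, OpenCV 4.12 (cv2) and the standard library are available. Lean on these libraries where they do the work, as an engineer would, in place of code of your own. Each camera call takes 0.05 s, during which the arm holds its last target. There are 200 camera calls.

## Task

Turn the gear housing to its next working position: with your fingertips press the red spring plunger on the turntable's rim down, and keeping it pressed swing the table by it counter-clockwise (seen from above, the way the yellow arrow points) to the very next hole, not past it; then take your fingers away so that the plunger springs fully up and locks the table there. Do not pick up or push the housing in its nest, do not let the bearing fall off the plate, and leave everything else on the bench where it lies.

Things in the scene. Friction and masses are not known exactly. Their poses are not given: they have to be found in the camera images.
- plunger_cap (a point): centre of the top of the plunger's red push cap: flat, round, 40 mm across, 10 mm thick, its top about 112 mm above the bench when up. It stands on the yellow fork arm 152 mm from the turning axis, turns with the plate, and goes straight down when pressed. Below the arm its foot carries a steel pin that points up into a hole of the fixed ring
- table_centre (a point): on the turning axis, at the top face of the turning plate (round, dark steel, 210 mm across, top 70 mm above the bench). z is up, x points along the plate towards the plunger and turns with it
- next_hole (a point): centre, on the ring's top 54 mm above the bench, of the hole to go to: the next one counter-clockwise seen from above. Fixed. The bright steel ring (270 mm across) has 8 holes 45 degrees apart at 122 mm from the turning axis; the pin starts in the one under the fork arm, and the arm must end over this one
- turntable (a joint): turn of the plate in rad: 0 at the hole where it starts, growing counter-clockwise seen from above; the next hole is at 0.785. It turns stiffly (about 1.5 N at the cap), has no spring, and stays where it is left
- plunger (a joint): press of the plunger in m: 0 up (pin in a hole), 0.016 at its stop. Spring: about 6 N starts it, 11 N holds it 14 mm down. About 11 mm of press frees the plate. Let go within about 3 mm of a hole, the pin pulls the plate in line and snaps up; elsewhere it rides under the ring with the cap about 10 mm down
- gear_housing: cast aluminium gear housing, loose, its 60 mm square flange dropped in between four rails on the plate's middle; 58 mm tall (top about 128 mm above the bench), a neck to 61 mm from its middle. Origin under the flange's centre, on the plate
- ball_bearing: loose ball bearing, 32 mm across, 10 mm thick, lying flat on the plate about 80 mm from its axis; it rides along. Origin at the centre of its underside
- air_fitting: bystander: brass push-in air fitting with a blue collar, 37 mm tall, 22 mm across, standing near the turntable. Origin at its underside
- bevel_gear: bystander: dark steel bevel gear, 52 mm across, 22 mm tall, near the turntable. Origin at its underside
- spray_can: bystander: black spray can with a brass-coloured band and white nozzle, 65 mm across, 194 mm tall, standing. Origin at its underside
- wrench: bystander: steel spanner, 190 mm long, lying. Origin at its underside
- screwdriver: bystander: screwdriver with a wooden handle, 200 mm long, lying. Origin at its underside
- hammer: bystander: hammer with a black handle, 280 mm long, lying. Origin at its underside
- pliers: bystander: pliers with black grips, 165 mm long, lying. Origin at its underside
Mind the look-alikes: they are no part of the job. There is more than one size of the gear_housing; the one meant has the size given above. Of the things that look like the ball_bearing, the smaller one is meant.

How it is judged:
By the outcome, as a careful person would: the job done as asked, in the order asked, and still so for the second after the job is handed in, with the robot touching nothing.
It also fails if it takes over 35 s, if anything falls off the work surface, if the arm or the gripper's body presses on something with over 40 N, if the wrist force passes 120 N, or if a joint passes its speed limit or range.

## Working session

There is one attempt and no reset: what is moved stays moved. The work goes in short steps, Python scripts to look and compute and a tool call to move; the robot and the scene stay as the last step left them, time stands still between calls to the robot, and variables do not carry over. Pictures are saved under pics/ and viewed, at most 10 in all, crops included, and the job is handed in when it is done.

Besides the shell and the picture viewer there is one more tool, called as name(argument=value, ...) on one line, values as JSON. play_rows: Moves the arm, as the interface text tells. Its arguments: {"type":"object","properties":{"commands":{"type":"array","items":{"type":"array","items":{"type":"array","items":{"type":"number"}}}}},"required":["commands"]}

```bash
mkdir -p pics
cat > h.py <<'E'
import numpy as np, cv2
from plant import robot
def grab(n):
    c=robot.calibration(n); p,d=robot.grab_frame(n); return p,d,c
def cloud(d,c):
    v,u=np.mgrid[:d.shape[0],:d.shape[1]]
    P=np.stack([(u-c["cx"])/c["fx"]*d,(v-c["cy"])/c["fy"]*d,d],-1)
    E=np.array(c["extrinsics"]); W=P@E[:3,:3].T+E[:3,3]; W[d<=0]=np.nan; return W
def red(p):
    h=cv2.cvtColor(p,cv2.COLOR_RGB2HSV); return ((h[...,0]<8)|(h[...,0]>172))&(h[...,1]>140)&(h[...,2]>70)
E
python3 - <<'E'
from h import *
s=robot.observe(); print(s)
for n in("top","scene"):
    p,d,c=grab(n); np.savez(f"{n}.npz",p=p,d=d,W=cloud(d,c)); cv2.imwrite(f"pics/{n}.png",p[...,::-1])
    W=cloud(d,c); m=red(p).astype(np.uint8); k,l,st,ce=cv2.connectedComponentsWithStats(m)
    for i in range(1,k):
        if st[i,4]>40: print(n,ce[i],st[i],np.nanmedian(W[l==i],0), np.nanmax(W[l==i],0),np.nanmin(W[l==i],0))
E
```

```text
{'t': 0.0, 'joint_positions': array([-1.25981034,  0.38385207,  0.04386463,  1.59960488, -0.0179244 ,
        1.16116554, -0.04986499]), 'qd': array([-1.13524117e-03,  1.47864239e-04,  9.15562885e-04,  4.52868837e-05,
       -4.54557610e-04, -6.18794806e-04,  2.02155357e-03]), 'joint_torque': array([-2.00906675e-04, -4.33465576e+01,  1.02461725e+00, -2.49512476e+01,
        1.06523276e-02,  1.15693026e-02,  3.80673519e-07]), 'position': array([257.97845975, 595.47507696, 193.26240212]), 'tcp_rot': array([-0.63745809, -3.07582286,  0.00409204]), 'contact_force': array([-0.26252452,  0.08799047,  0.47643196]), 'moment': array([0.03716592, 0.02857466, 0.05080587]), 'grip_force': 0.0, 'width': 0.9985737150541316}
top [317.67010309 234.17525773] [310 226  16  17 194] [481.70329043 -38.00383822 112.19006676] [508.28300159 -18.80571627 119.02381114] [462.44261499 -60.80146469  -0.54817455]
scene [ 17.43671706 135.24233261] [   0   95   44   82 2315] [  662.12795964 -1457.22368659  -432.12522175] [  851.18344875 -1332.25689886  -316.45172447] [  525.11217701 -1638.85354683  -726.50292632]
scene [268.58895706 182.09202454] [261 176  16  13 163] [479.5808471  -36.82329415 110.69632682] [500.70968635 -17.01111744 116.15258673] [ 388.39537822 -124.99339326   -2.35400599]
```

View pics/top.png

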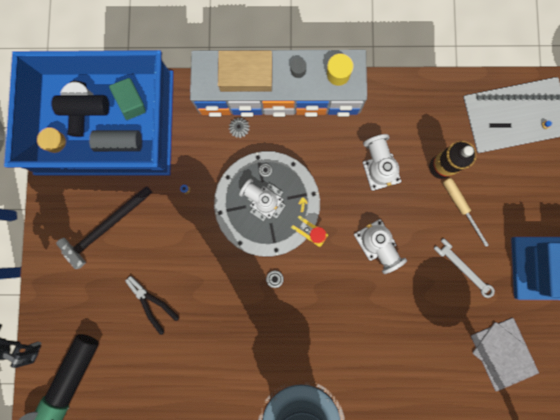

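View pics/scene.png

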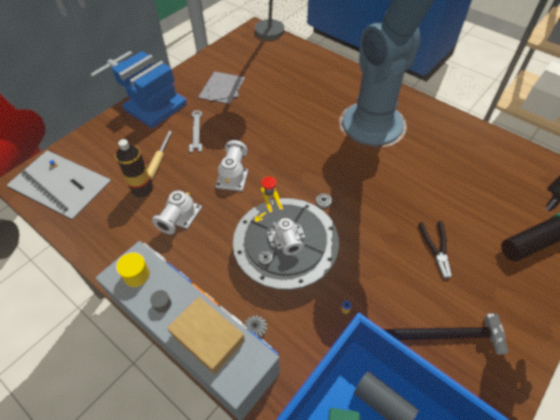

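Top view: turntable at about (267,203) with its red cap at (317,234). The right housing is the one in the nest at (265,200), since (380,165) and (380,245) stand on the bench. The right bearing is the small one on the plate at (265,169), not the bench one at (275,279). Next I'll measure the axis and cap.

```bash
cat >> h.py <<'E'
from scipy.optimize import least_squares
def axis(W,p,guess):
    r=np.hypot(W[...,0]-guess[0],W[...,1]-guess[1])
    m=(abs(W[...,2]-54)<6)&(r<160)&(r>95)
    hull=cv2.convexHull(np.argwhere(m)[:,::-1].astype(np.int32))[:,0]
    q=W[hull[:,1],hull[:,0],:2]
    f=least_squares(lambda a:np.hypot(*(q-a[:2]).T)-a[2],[*guess,135],loss='soft_l1')
    return f.x,m.sum(),np.median(abs(f.fun))
def cap(W,p,guess):
    m=red(p)&(abs(W[...,2]-105)<14)&(np.hypot(W[...,0]-guess[0],W[...,1]-guess[1])<200)
    q=W[m]; q=q[abs(q[:,2]-np.median(q[:,2]))<5]; return (q[:,:2].max(0)+q[:,:2].min(0))/2,np.median(q,0),len(q)
E
python3 - <<'E'
from h import *
for n in("top","scene"):
    z=np.load(n+".npz");W=z["W"];p=z["p"]
    g=W[203,268,:2] if n=="top" else W[240,287,:2]
    a,k,e=axis(W,p,g); a,k,e=axis(W,p,a[:2]); b=cap(W,p,a[:2]); d=b[1][:2]-a[:2]
    print(n,a,k,e,b,np.hypot(*d),np.degrees(np.arctan2(d[1],d[0])))
z=np.load("top.npz");i=cv2.resize(z["p"][140:270,200:360],None,fx=4.5,fy=4.5,interpolation=cv2.INTER_CUBIC);cv2.imwrite("pics/crop.png",i[...,::-1])
E
```

```text
top [563.75873555  88.77815467 134.13940276] 3133 0.18914656896811266 (array([480.60393141, -37.02008758]), array([481.65286968, -37.90910311, 112.23133727]), 188) 150.96699802430166 -122.94722600379566
scene [564.27883821  90.43123341 134.23598663] 2767 0.2374369142703472 (array([480.58208697, -36.36178478]), array([481.17004489, -34.52381959, 110.87805606]), 143) 150.06943992367965 -123.6282562328803
```

View pics/crop.png

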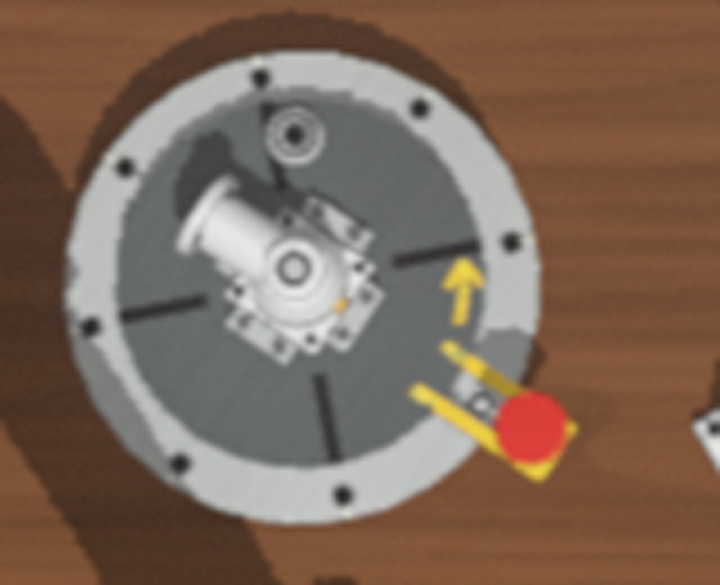

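Crop: the cap is at (532,428) and the next counter-clockwise hole at (512,242). The housing sits in the nest and the small bearing at (295,135) on the plate. The axis is about (564,89.5), the cap about (480.6,-37.3) at -123.3°, and the target about (594.8,-59.3). I'll move above the cap with the fingers shut.

play_rows(commands=[[[0.7, -2, 0, 0, 0, 0, 0], [2, -5.5, 0, 0, 0, 0, 0], [3.3, -9.5, 0, 0, 0, 0, 0], [4.7, -13.5, 0, 0, 0, 0, 0], [6.1, -17.4, 0, 0, 0, 0, 0], [7.5, -21.3, 0, 0, 0, 0, 0], [8.8, -25.2, 0, 0, 0, 0, 0], [10.2, -29.1, 0, 0, 0, 0, 0], [11.6, -33, 0, 0, 0, 0, 0], [12.9, -36.9, 0, 0, 0, 0, 0], [14.3, -40.8, 0, 0, 0, 0, 0], [15.7, -44.7, 0, 0, 0, 0, 0], [17, -48.6, 0, 0, 0, 0, 0], [18.4, -52.5, 0, 0, 0, 0, 0], [19.8, -56.4, 0, 0, 0, 0, 0], [21, -60, 0, 0, 0, 0, 0], [21.8, -62.3, 0, 0, 0, 0, 0], [22.2, -63.4, 0, 0, 0, 0, 0], [22.2, -63.4, -2, 0, 0, 0, 0], [22.2, -63.4, -4.5, 0, 0, 0, 0]]])

```text
t: 1.77
position: [482.8, -39.1, 151.1]
tcp_rot: [0.642, 3.07, 0.003]
contact_force: [0.6, 0.5, 0.0]
width: -0.005
grip_force: 0.0
```

Run:
```python
from h import *
s=robot.observe(); print(s["t"],s["position"],s["tcp_rot"],s["joint_positions"],s["contact_force"],s["width"])
p,d,c=grab("wrist"); W=cloud(d,c); cv2.imwrite("pics/w1.png",p[...,::-1])
try: print(cap(W,p,(564,89.5)))
except Exception as e: print(e)
```

```text
1.7667 [482.83330298 -39.0944436  151.06988378] [0.64167039 3.06986971 0.00307423] [-0.56520507  0.11646424  0.60088008  2.05828333 -0.08023624  0.98294727
  1.2353839 ] [0.5660942  0.48521844 0.02494662] -0.00479769929703442
(array([477.24615703, -38.39923719]), array([476.35334922, -37.94721705, 112.15148142]), 2584)
```

View pics/w1.png

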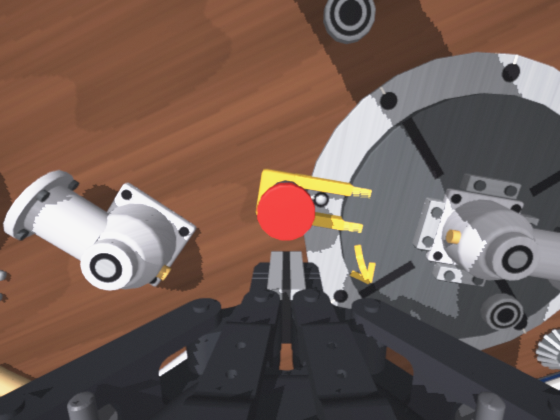

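Wrist view: the red cap at (287,211), beneath the fingertips, with clear surroundings. I'll descend gently and check the pressing force.

play_rows(commands=[[[-0.1, 0, -1.2, 0, 0, 0, 0], [-0.1, 0, -2.4, 0, 0, 0, 0], [-0.1, 0, -3.2, 0, 0, 0, 0], [-0.1, 0, -3.5, 0, 0, 0, 0], [-0.1, 0, -3.5, 0, 0, 0, 0], [-0.1, 0, -3.8, 0, 0, 0, 0], [-0.1, 0, -4.1, 0, 0, 0, 0], [-0.1, 0, -4.4, 0, 0, 0, 0], [-0.1, 0, -4.7, 0, 0, 0, 0], [-0.1, 0, -5, 0, 0, 0, 0], [-0.1, 0, -5.2, 0, 0, 0, 0], [-0.1, 0, -5.2, 0, 0, 0, 0], [-0.1, 0, -5.2, 0, 0, 0, 0]]])

```text
t: 2.9
position: [479.2, -37.6, 97.5]
tcp_rot: [-0.637, -3.076, 0.0]
contact_force: [0.4, 0.3, 0.8]
width: -0.003
grip_force: 0.0
```

Run:
```python
from h import *
s=robot.observe(); print(s["position"],s["contact_force"],s["moment"])
p,d,c=grab("wrist"); W=cloud(d,c);print(cap(W,p,(564,89.5)))
```

```text
[479.21624492 -37.58113917  97.51031698] [0.42991026 0.26247071 0.77148215] [0.011064   0.00489529 0.0322269 ]
(array([474.77479772, -38.54077984]), array([470.79204112, -34.4403701 , 112.10407365]), 2809)
```

Run:
```python
from h import *
p,d,c=grab("wrist"); W=cloud(d,c); p2,d2,c2=grab("scene")
a=cv2.resize(p2[140:240,215:335],None,fx=3.2,fy=3.2,interpolation=cv2.INTER_CUBIC)
im=np.zeros((420,800,3),np.uint8); im[:315,:400]=cv2.resize(p,(400,300)).repeat(1,0)[:300] if 0 else np.pad(cv2.resize(p,(400,300)),((0,15),(0,0),(0,0))); im[:320,400:784]=a
cv2.imwrite("pics/w2.png",im[...,::-1]); print(W[200,285],W[230,285],W[260,285],W[280,285],robot.observe()["position"],robot.observe()["contact_force"])
```

```text
[462.43351265 -32.36872144  70.40207002] [467.27130345 -34.32593636 112.15936149] [467.88011499 -34.467641   147.6852217 ] [467.88653799 -34.41007468 165.15202248] [479.54784568 -37.56996409  97.81448865] [ 0.05097822 -0.17839913 -0.20991684]
```

View pics/w2.png

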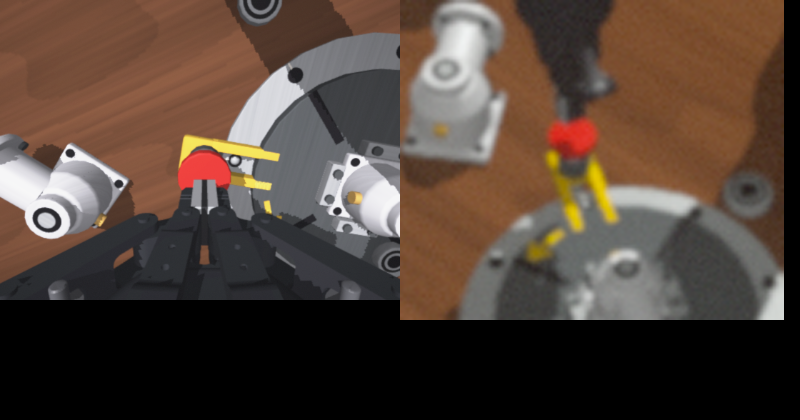

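Run:
```python
from h import *
p,d,c=grab("wrist"); W=cloud(d,c)
for r in range(200,300,4): print(r,p[r,279],W[r,279].round(1),p[r,287],W[r,287].round(1))
print(np.array(c["extrinsics"]).round(3))
p,d,c=grab("top"); W=cloud(d,c); m=red(p); k,l,st,ce=cv2.connectedComponentsWithStats(m.astype(np.uint8)); print(ce,st); 
p,d,c=grab("scene"); W=cloud(d,c); print(cap(W,p,(564,89.5)))
```

```text
200 [246 228  91] [461.3 -35.9  69.6] [245 227  92] [463.2 -31.2  70.2]
204 [140 122  89] [463.3 -36.7  71.3] [75 75 75] [464.5 -31.8  74.4]
208 [91 89 92] [463.3 -36.6  80.7] [102 103 106] [464.6 -31.9  83.3]
212 [187  48  46] [458.1 -33.7 109.3] [178  48  46] [459.8 -29.9 109.1]
216 [245  80  77] [459.2 -34.1 112.6] [243  73  70] [460.9 -30.4 112.3]
220 [240  67  64] [461.3 -35.  112.1] [240  66  63] [462.8 -31.2 112.4]
224 [240  68  63] [463.1 -35.8 112.6] [240  66  63] [464.3 -31.8 114.2]
228 [240  67  64] [465.3 -36.7 111.9] [240  67  63] [466.9 -32.9 112.1]
232 [240  67  63] [467.3 -37.6 112. ] [239  66  63] [468.8 -33.8 112.4]
236 [240  66  63] [nan nan nan] [239  65  62] [470.9 -34.7 112.1]
240 [239  66  63] [471.1 -39.3 112.6] [239  66  63] [472.9 -35.6 112.1]
244 [239  66  63] [473.  -40.1 113.1] [239  65  62] [475.  -36.5 112.1]
248 [239  65  63] [475.5 -41.3 111.6] [239  65  63] [477.1 -37.4 112. ]
252 [153 147 152] [467.2 -37.  138.8] [61 43 45] [468.2 -33.6 139.8]
256 [151 152 157] [467.  -36.8 143.7] [43 43 45] [468.  -33.5 144.6]
260 [150 151 157] [466.4 -36.4 149.2] 
[... 466 characters left out ...]
7.7 -36.5 170.2] [46 47 49] [468.8 -33.9 170.2]
292 [174 176 182] [468.1 -36.7 172.2] [62 62 66] [469.2 -34.1 172.2]
296 [78 79 83] [466.1 -35.6 178.6] [43 43 45] [470.8 -34.8 171.8]
[[ 3.98000e-01  8.82000e-01  2.52000e-01  4.14274e+02]
 [ 9.17000e-01 -3.82000e-01 -1.10000e-01 -1.06930e+01]
 [-0.00000e+00  2.75000e-01 -9.62000e-01  2.77162e+02]
 [ 0.00000e+00  0.00000e+00  0.00000e+00  1.00000e+00]]
[[279.49249327 209.50167312]
 [435.         169.        ]
 [440.5        174.2       ]] [[     0      0    560    420 235189]
 [   435    169      1      1      1]
 [   436    171     10      6     10]]
(array([480.65024883, -36.06124811]), array([482.31538026, -34.67231227, 110.95072384]), 131)
```

The camera shows no contact yet: the cap is still up at z 112 and the force is about 0. The visible tip is higher than the stated TCP. I'll creep down until I feel contact.

play_rows(commands=[[[0, 0, -0.3, 0, 0, 0, 0], [0, 0, -0.6, 0, 0, 0, 0], [0, 0, -0.9, 0, 0, 0, 0], [0, 0, -0.9, 0, 0, 0, 0]]])

```text
t: 3.53
position: [478.6, -37.5, 87.8]
tcp_rot: [-0.637, -3.075, 0.001]
contact_force: [-0.6, 0.2, 0.2]
width: -0.0
grip_force: 0.0
```

Run:
```python
from h import *
s=robot.observe();print(s["position"],s["contact_force"],s["moment"],s["joint_positions"])
p,d,c=grab("scene"); W=cloud(d,c); print(cap(W,p,(564,89.5)))
for r in range(160,190,2): print(r,p[r,266],W[r,266].round(),p[r,270],W[r,270].round())
```

```text
[478.57835293 -37.52391167  87.83972963] [-0.60437357  0.23747576  0.20563432] [-0.01250104  0.02833533  0.00375466] [-0.53614882  0.22047943  0.58346019  2.11309924 -0.16039696  0.85165524
  1.30461284]
(array([479.86146852, -35.59411409]), array([484.23297493, -32.74209463, 111.16419691]), 113)
160 [49 40 36] [497. -26. 217.] [48 46 41] [502.  -8. 234.]
162 [47 39 39] [499. -24. 213.] [51 44 44] [505.  -6. 230.]
164 [47 47 41] [497. -27. 202.] [45 38 35] [499. -12. 214.]
166 [43 40 33] [497. -27. 194.] [49 42 39] [487. -23. 189.]
168 [50 44 42] [498. -27. 188.] [58 52 53] [483. -27. 176.]
170 [46 42 37] [496. -28. 178.] [52 51 49] [489. -21. 177.]
172 [58 55 55] [495. -30. 169.] [47 42 41] [505.  -7. 194.]
174 [86 85 83] [491. -34. 155.] [50 46 42] [506.  -7. 188.]
176 [91 89 87] [491. -35. 146.] [42 36 33] [487. -25. 149.]
178 [106  85  84] [492. -34. 140.] [72 44 43] [485. -27. 139.]
180 [155  82  82] [492. -35. 131.] [177  46  41] [486. -26. 131.]
182 [161  46  42] [485. -42. 111.] [215  53  42] [478. -34. 110.]
184 [142  37  23] [491. -37. 112.] [192  49  36] [483. -30. 110.]
186 [139  29  15] [495. -33. 111.] [174  41  31] [492. -22. 116.]
188 [128  48  41] [498. -31. 107.] [139  45  43] [492. -22. 108.]
```

Scene depth puts the true tip near z 130, about 42 mm above the stated TCP, so contact should come near TCP z 70. I'll continue.

play_rows(commands=[[[0.1, 0, -0.4, 0, 0, 0, 0], [0.1, 0, -0.8, 0, 0, 0, 0], [0.1, 0, -1.1, 0, 0, 0, 0], [0.1, 0, -1.3, 0, 0, 0, 0], [0.1, 0, -1.3, 0, 0, 0, 0]]])

```text
t: 4.0
position: [480.1, -37.6, 75.5]
tcp_rot: [-0.637, -3.075, 0.0]
contact_force: [-0.9, 1.0, 1.1]
width: -0.002
grip_force: 0.2
```

play_rows(commands=[[[0, 0, -0.2, 0, 0, 0, 0], [0, 0, -0.4, 0, 0, 0, 0], [0, 0, -0.6, 0, 0, 0, 0], [0, 0, -0.6, 0, 0, 0, 0]]])

```text
t: 4.33
position: [480.8, -37.9, 70.3]
tcp_rot: [0.638, 3.076, 0.0]
contact_force: [-2.8, -0.2, 6.2]
width: -0.001
grip_force: 3.7
```

play_rows(commands=[[[0, 0, -0.2, 0, 0, 0, 0], [0, 0, -0.4, 0, 0, 0, 0], [0, 0, -0.6, 0, 0, 0, 0], [0, 0, -0.8, 0, 0, 0, 0], [0, 0, -1.0, 0, 0, 0, 0], [0, 0, -1.0, 0, 0, 0, 0]]])

```text
t: 4.83
position: [481.5, -38.4, 61.0]
tcp_rot: [0.638, 3.075, 0.0]
contact_force: [-2.3, -1.2, 10.8]
width: -0.002
grip_force: 5.3
```

Run:
```python
from h import *
s=robot.observe();print(s["position"],s["contact_force"],s["moment"])
p,d,c=grab("wrist"); W=cloud(d,c); print(cap(W,p,(564,89.5))); cv2.imwrite("pics/w3.png",p[...,::-1])
```

```text
[481.47903234 -38.36685418  60.95694761] [-2.27866034 -1.24580931 10.82998509] [-0.27515915  0.5500778   0.0172546 ]
(array([475.43366789, -39.28735797]), array([468.47366451, -34.05562901,  97.55873428]), 2508)
```

View pics/w3.png

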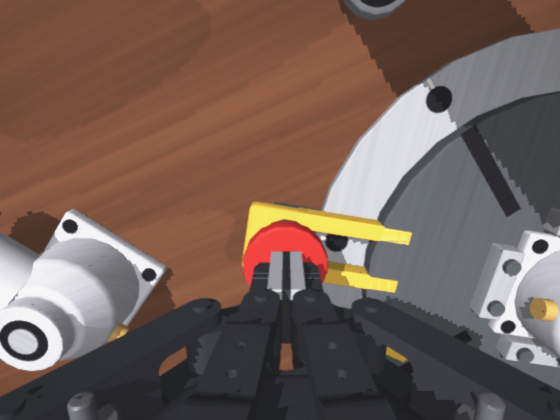

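The cap is 14.5 mm down with a 10.8 N force, and the hole shows open, so the plate is free. I'll swing the first 40° along the arc, turning the tool with it.

play_rows(commands=[[[0.56, -0.35, 0, 0, 0, 2.5, 0], [1.14, -0.68, 0, 0, 0, 5, 0], [1.73, -0.98, 0, 0, 0, 7.5, 0], [2.33, -1.26, 0, 0, 0, 10, 0], [2.94, -1.51, 0, 0, 0, 12.5, 0], [3.57, -1.73, 0, 0, 0, 15, 0], [4.2, -1.93, 0, 0, 0, 17.5, 0], [4.85, -2.09, 0, 0, 0, 20, 0], [5.49, -2.23, 0, 0, 0, 22.5, 0], [6.15, -2.34, 0, 0, 0, 25, 0], [6.8, -2.42, 0, 0, 0, 27.5, 0], [7.47, -2.47, 0, 0, 0, 30, 0], [8.13, -2.5, 0, 0, 0, 32.5, 0], [8.79, -2.49, 0, 0, 0, 35, 0], [9.46, -2.46, 0, 0, 0, 37.5, 0], [10.12, -2.4, 0, 0, 0, 40, 0], [10.12, -2.4, 0, 0, 0, 40, 0], [10.12, -2.4, 0, 0, 0, 40, 0]]])

```text
t: 6.38
position: [586.2, -60.5, 62.8]
tcp_rot: [-0.453, 3.1, 0.0]
contact_force: [1.3, 0.9, 9.9]
width: 0.005
grip_force: 5.0
```

```bash
cat > look.py <<'E'
from h import *
s=robot.observe();print(s["t"],s["position"],s["contact_force"],s["joint_positions"][6])
p,d,c=grab("wrist"); W=cloud(d,c); b=cap(W,p,(564,89.5)); print(b)
# yellow arm direction and cap circle fit (fixed radius 20)
h=cv2.cvtColor(p,cv2.COLOR_RGB2HSV); m=red(p)&(abs(W[...,2]-b[1][2])<4)
hull=cv2.convexHull(np.argwhere(m)[:,::-1].astype(np.int32))[:,0]; q=W[hull[:,1],hull[:,0],:2]
f=least_squares(lambda a:np.hypot(*(q-a).T)-20,b[0],loss='soft_l1',f_scale=.5).x
print("cap fit",f,np.degrees(np.arctan2(f[1]-89.5,f[0]-564)),np.hypot(f[1]-89.5,f[0]-564))
E
cat > look2.py <<'E'
from look import *
import sys
cv2.imwrite(f"pics/{sys.argv[1]}.png",p[...,::-1])
E
python3 look2.py w4
```

```text
6.3833 [586.20389548 -60.50644003  62.77292409] [1.27114827 0.87704414 9.91914707] 2.0761966966543195
(array([580.2624896 , -62.26264992]), array([573.12324933, -66.60207141,  99.33643946]), 2514)
cap fit [583.48634522 -62.10406187] -82.67567742092291 152.85126504041327
```

View pics/w4.png

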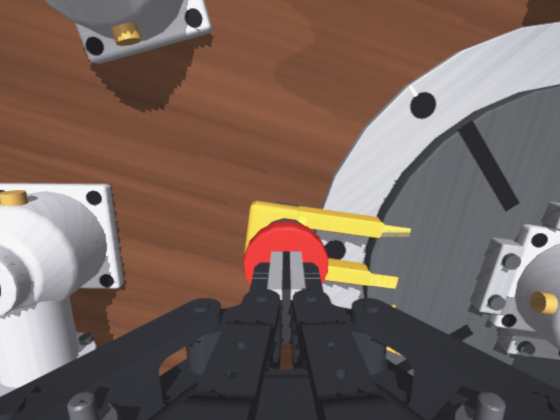

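Wrist view at about 40°: the target hole shows inside the fork at (335,250) and the start hole at (423,105). I'll measure the remaining angle from the holes in the same frame.

```bash
cat > hole.py <<'E'
from look import *
g=cv2.cvtColor(p,cv2.COLOR_RGB2GRAY); E=np.array(c["extrinsics"])
def pix2(u,v,z):
    r=E[:3,:3]@[(u-c["cx"])/c["fx"],(v-c["cy"])/c["fy"],1]; return (E[:3,3]+r*(z-E[2,3])/r[2])[:2]
k,l,st,ce=cv2.connectedComponentsWithStats((g<60).astype(np.uint8))
A=np.array([564,89.5])
for i in range(1,k):
    if 80<st[i,4]<1500:
        w=pix2(*ce[i],54); r=np.hypot(*(w-A))
        if 110<r<135: print("hole",ce[i].round(),st[i],w,r,np.degrees(np.arctan2(*(w-A)[::-1])))
E
python3 hole.py; ls
```

```text
6.4333 [586.21129164 -60.48358857  62.85843555] [0.95567899 1.71902478 9.41955914] 2.076098318503625
(array([580.32202171, -62.24392855]), array([573.16388527, -66.59872332,  99.37577122]), 2524)
cap fit [583.41940222 -62.16332699] -82.70338905245454 152.90153019360503
hole [423. 105.] [411  93  24  25 451] [493.9572707  -13.12691652] 124.25082664502672 -124.31348271943051
hole [335. 249.] [325 241  20  18 275] [585.005197   -30.91879555] 122.23708366420901 -80.10519335717709
h.py
hole.py
look.py
look2.py
pics
scene.npz
top.npz
```

```bash
cat > rel.py <<'E'
from h import *
from scipy.spatial.transform import Rotation as R
def T(pos,rv): M=np.eye(4);M[:3,:3]=R.from_rotvec(rv).as_matrix();M[:3,3]=pos;return M
s=robot.observe(); p,d,c=grab("wrist"); E4=np.array(c["extrinsics"]); X=np.linalg.inv(T(s["position"],s["tcp_rot"]))@E4
E3=T([481.48,-38.37,60.96],[.638,3.075,0])@X
zc=np.nanmedian(cloud(d,c)[...,2][red(p)])
def pl(E,uv,z):
    r=np.c_[(uv[:,0]-c["cx"])/c["fx"],(uv[:,1]-c["cy"])/c["fy"],np.ones(len(uv))]@E[:3,:3].T
    return (E[:3,3]+r*((z-E[2,3])/r[:,2])[:,None])[:,:2]
def rel(p,E,z,A=np.array([564,89.5])):
    m=red(p).astype(np.uint8); k,l,st,ce=cv2.connectedComponentsWithStats(m); i=1+st[1:,4].argmax()
    hull=cv2.convexHull(np.argwhere(l==i)[:,::-1].astype(np.int32))[:,0]; q=pl(E,hull.astype(float),z)
    f=least_squares(lambda a:np.hypot(*(q-a).T)-20,q.mean(0),loss='soft_l1',f_scale=.5).x
    g=cv2.cvtColor(p,cv2.COLOR_RGB2GRAY); k,l,st,ce=cv2.connectedComponentsWithStats((g<60).astype(np.uint8))
    a=lambda w:np.degrees(np.arctan2(*(w-A)[::-1]))
    print("cap",f,a(f),np.hypot(*(f-A)))
    for i in range(1,k):
        w=pl(E,ce[i:i+1],54)[0]; r=np.hypot(*(w-A))
        if 80<st[i,4]<1500 and 112<r<132: print("hole",ce[i].round(1),st[i,4],r,a(w),"cap-hole",a(f)-a(w))
rel(cv2.imread("pics/w3.png")[...,::-1],E3,97.56); rel(p,E4,zc); print(s["position"],s["contact_force"],zc)
E
python3 rel.py
```

```text
cap [476.62817322 -37.63273634] -124.49875047419296 154.2613651002473
hole [439.   98.7] 493 124.72409916020906 -168.94262818211 cap-hole 44.44387770791705
hole [335.6 242.1] 273 123.50562809462777 -124.06580928462878 cap-hole -0.4329411895641755
cap [581.55160774 -62.72611427] -83.42286328603055 153.2346201087312
hole [422.7 105. ] 452 124.263430837703 -124.31414094007582 cap-hole 40.89127765404527
hole [334.8 249.1] 274 122.23759812976272 -80.10152725066179 cap-hole -3.321336035368759
[586.17579641 -60.52831287  62.90332274] [0.30974181 2.35866243 9.79168015] 99.44484545391902
```

About 3.5° remains. The cap has also eased up to 12.6 mm of press, so I'll add a little press and move on.

play_rows(commands=[[[0.2, 0.02, -0.1, 0, 0, 0.8, 0], [0.4, 0.05, -0.15, 0, 0, 1.6, 0], [0.6, 0.09, -0.15, 0, 0, 2.4, 0], [0.85, 0.13, -0.15, 0, 0, 3.3, 0], [0.85, 0.13, -0.15, 0, 0, 3.3, 0], [0.85, 0.13, -0.15, 0, 0, 3.3, 0]]])

```text
t: 7.03
position: [593.6, -59.1, 61.2]
tcp_rot: [-0.542, 3.088, 0.001]
contact_force: [-2.3, 2.3, 10.4]
width: -0.001
grip_force: 5.3
```

```bash
python3 rel.py
```

```text
cap [476.60520992 -37.53554508] -124.52623746621855 154.19428992794755
hole [439.   98.7] 493 124.72316982142372 -168.99086250982234 cap-hole 44.46462504360379
hole [335.6 242.1] 273 123.43657950919696 -124.10069307220283 cap-hole -0.4255443940157164
cap [589.21157386 -61.50901651] -80.52165513698188 153.09913952741792
hole [434.8  98.6] 463 124.22742775624326 -124.31470333926188 cap-hole 43.793048202280005
hole [335.9 242.3] 311 122.53385297644661 -79.71040204971276 cap-hole -0.8112530872691224
[593.64374446 -59.14495514  61.18489542] [-2.33082217  2.34005557 10.41508565] 97.75930236328452
```

About 0.5° (1.4 mm) remains, so I'll nudge and then lift straight off.

play_rows(commands=[[[0.12, 0.02, 0, 0, 0, 0.5, 0], [0.12, 0.02, 0, 0, 0, 0.5, 0], [0.12, 0.02, 0, 0, 0, 0.5, 0], [0.12, 0.02, 0.3, 0, 0, 0.5, 0], [0.12, 0.02, 0.7, 0, 0, 0.5, 0], [0.12, 0.02, 1.1, 0, 0, 0.5, 0], [0.12, 0.02, 1.5, 0, 0, 0.5, 0], [0.12, 0.02, 2, 0, 0, 0.5, 0], [0.12, 0.02, 3, 0, 0, 0.5, 0], [0.12, 0.02, 5, 0, 0, 0.5, 0], [0.12, 0.02, 7, 0, 0, 0.5, 0], [0.12, 0.02, 9, 0, 0, 0.5, 0], [0.12, 0.02, 9, 0, 0, 0.5, 0], [0.12, 0.02, 9, 0, 0, 0.5, 0]]])

```text
t: 8.25
position: [592.0, -60.4, 149.4]
tcp_rot: [-0.555, 3.09, -0.001]
contact_force: [0.5, -1.0, -0.7]
width: 0.002
grip_force: 0.0
```

```bash
python3 look2.py w5; python3 rel.py | tail -4
python3 - <<'E'
from h import *
p,d,c=grab("scene"); W=cloud(d,c); b=cap(W,p,(564,89.5)); print(b,np.degrees(np.arctan2(b[1][1]-90.4,b[1][0]-564.3)))
p2=grab("top")[0]
im=np.hstack([cv2.resize(p[150:300,200:360],(400,375),interpolation=cv2.INTER_CUBIC),cv2.resize(p2[100:290,180:382],(400,375),interpolation=cv2.INTER_CUBIC)])
cv2.imwrite("pics/end.png",im[...,::-1])
E
```

```text
8.25 [592.04493752 -60.40405982 149.36126778] [ 0.46994404 -1.02356739 -0.72090785] 2.0898359289436432
(array([591.61431871, -60.83296186]), array([590.49612074, -61.18299097, 112.13329947]), 2573)
cap fit [591.68798389 -61.10678278] -79.58289952619297 153.13075285784953
hole [510.   77.6] 241 124.80869800683372 -168.33794399888598 cap-hole 88.48822641609779
hole [387.1 108.1] 181 124.26075400015654 -124.29787165318162 cap-hole 44.44815407039343
hole [527.1 327.9] 106 119.912581143386 58.47767283033711 cap-hole -138.3273904131253
[590.83535283 -60.14435793 147.93090752] [-0.79285153  0.99180822 -0.24401755] 112.08640796799574
(array([594.13425781, -58.83344903]), array([595.38569739, -57.24448846, 111.01531088]), 159) -78.11035827893895
```

View pics/end.png

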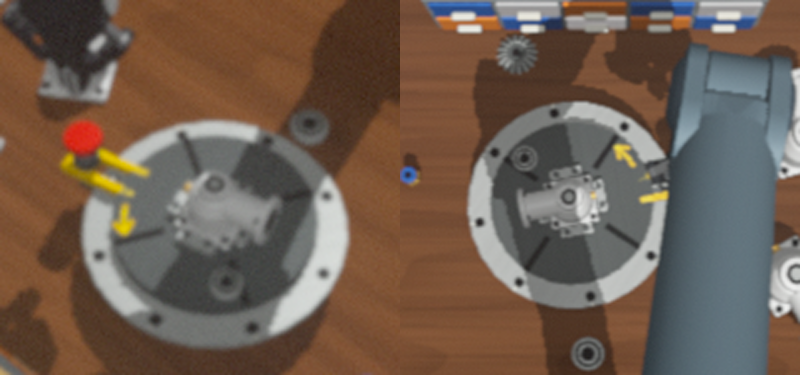

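View pics/w5.png

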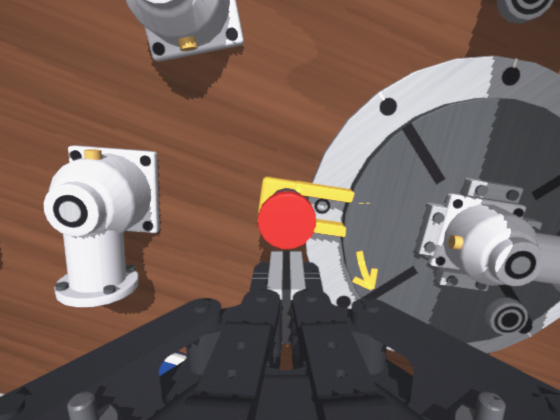

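The cap is back at z 112, fully up. The pin shows in the hole inside the fork at (322,206), and the cap-to-hole angle matches the locked start value (44.45°). Housing and bearing are in place and the gripper is clear, so I'll hand in.

```bash
python3 -c "
from plant import robot
print(robot.finish_job())"
```

```text
the job is handed in; nothing more can be done
None
```

The turntable is locked at the very next hole counter-clockwise with the plunger fully up, the housing and bearing are still in place, and the job is handed in after about 8.5 s of robot time.

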